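Lock the battery pack into the charging drawer

ROBOT

A 7-joint arm with a two-finger parallel gripper is mounted at the origin on the work surface. World frame = base frame: x ahead of the robot, y to its left, z up, the work surface at z = 0. Lengths are in m, angles in rad, forces in N, time in s.
With the tool pointing down it reaches from about 0.425 to 0.875 m from the base axis. Payload 9.9 kg.
Tool frame: the origin (TCP) lies on the mounting face of the last link; the fingertips stand 173 mm ahead of it and the grasp point (between the pads) lies 155 mm ahead of it; z points along the fingers, y is the line along which they close (so a half turn about z gives the same grasp; the last joint's range is limited). The gripper opens to 85 mm and grips with 20 to 120 N. Pads are 22 mm wide; open, the fingers measure 114 mm over their backs; the gripper's body (76 mm by 85 mm) begins 54 mm behind the grasp point. The pads swing forward as they close: fully open they stand 13 mm farther back than shut.
Start: joints at [-1.279, 0.576, 0.025, 1.437, -0.015, 1.129, -0.057], TCP at [0.248, 0.628, 0.405] pointing down, gripper open.
Joint ranges: [-2.76, 2.76], [-0.34, 2.15], [-1.52, 1.57], [0.19, 2.46], [-1.09, 4.23], [0.17, 1.99], [-2.82, 2.82]. Speed limits (rad/s): [2.22, 2.22, 3.01, 3.01, 3.14, 3.14, 3.14].

INTERFACE

Orientations are given as [roll, pitch, yaw] about the fixed x, y, z axes, in that order (R = Rz(yaw) Ry(pitch) Rx(roll)).
In Python, from workcell import r gives the robot as it stands.
- The arm moves only by the shell command python3 -m crank 'ROWS' [FORCE]. ROWS is JSON, a list of rows, each an object with "delta_rot": the turn, a rotation vector about the tool's x, y, z normalised to -1 to 1, where 1 is 360 degrees, a list of three; "delta_pos": the shift along the tool's x, y, z normalised to -1 to 1, where 1 is 0.5 m, a list of three; "fingers": the opening, from 0 (shut) to 1 (fully open). A call has 1 to 12 rows; each row is the pose to reach, as a shift and turn from the pose commanded when the call began, along the tool's axes at that moment, turning the shorter way round; what a row does not reach only later rows make up. A row lasts 1/8 s, in which the tool goes at most 62.5 mm and 10.7 degrees, less where a joint would pass 70% of its speed; a pose out of reach is approached as far as the arm can. A call with a number of a shift or a turn outside -1 to 1 is refused whole. A call with a gripper value outside its range is refused whole. The fingers move at their own pace and stop on an object; FORCE is the grip in N (left out, the last holds). Time passes only in rows, so rows that repeat a pose let the fingers close. It gives the time, the measured TCP pose, the force, the opening and the grip force at its end, in the units of the state.
- r.state(): the state, without advancing time (a new reading comes with each control period).
- r.grab_frame(name): name is "scene" or "top"; returns the picture (384x512x3 uint8, red, green, blue); there is no depth.
- r.camera_params(name): a dict with "fx", "fy", "cx", "cy" (pixels), "dist_coeffs" ([k1, k2, p1, p2, k3] as OpenCV has them; the pictures are not rectified), "T" (4x4, takes a point from camera to world coordinates). Camera axes: x right, y down, z forward; pixel columns grow to the right and rows downward; lengths in m; the calibration is good to about 2 mm. A picture is of the moment at which its call begins. camera_params takes no time and is no camera call.
- r.close_job(): hands the job in; it is judged then, once.
Trained networks look in the newest picture that a camera, given by its name, has taken for a name from the list of things; names that differ only in an ending like _2 or _b are one class to them, and where a whole thing is asked for, a point or a joint stands for the part that bears it (a point fixed in the world has none). Each returns a list of dicts, best first, with "conf" (0 to 1); they miss things now and then, are a little off and sometimes report something else, mostly with a low value. They report only what shows in the picture. A call takes as long as a camera call. They do not tell look-alikes from the thing itself.
- r.boxes_of(camera, label): "extent" ([centre column, centre row, width, height] in pixels, round what is visible of it).
- r.landmark_of(camera, label): "at" ([column, row] in pixels: a listed point, or the origin of a listed thing).
The state is a dict: "clock": time; "joint_pos": joint angles; "qd": joint speeds; "joint_efforts": joint torques, N m; "position": TCP position; "orientation": TCP orientation; "contact_force": force on the tool from outside, world axes, zero at the start; "wrist_torque": the same for the moment, N m; "width": opening from 0.0 (shut) to 1.0 (fully open); "gripper_force": force on a finger pad.
Only numpy, scipy, OpenCV 4.12 (cv2) and the standard library are available. Lean on these libraries where they do the work, as an engineer would, in place of code of your own. Each camera call takes 0.05 s, during which the arm holds its last target. There are 200 camera calls.

TASK

Pull the drawer of the small wooden unit out by its handle as far as it goes. Then set the battery pack down flat in the charging pocket inside the drawer and, after letting go of it, swing the steel lever fully across it so that the pack is locked in. Leave the drawer pulled out and the other things undisturbed.

Things in the scene. Friction and masses are not known exactly. Their poses are not given: they have to be found in the camera images.
- unit: Low wooden drawer unit, fixed, 270 mm wide (y), 98 high; carcass from x = 12 to 262 mm. Origin: on the shelf below the middle of the shut drawer's front face. The drawer slides out along the unit's own -x. Drawer front 12 mm thick, outer face at x = 0 when shut, upper edge 84 mm above the shelf.
- drawer (a joint): How far the drawer is out: 0 shut, 0.180 m at its stop. It may start slightly ajar. It slides with about 3 N of friction and stays where it is left.
- handle (a point): Middle of the drawer's steel bow handle: a 10 mm round bar, 110 mm long, along the unit's y, 64 mm above the shelf, its axis 42 mm before the drawer front (37 mm clear gap behind it, open above and below), a leg at each end. Axes as the unit's.
- pocket (a point): Centre of the charging pocket's floor, 18 mm above the shelf; travels with the drawer, axes as the unit's. Pocket 64 (x) x 40 (y) x 18 mm deep, mouth chamfered 2 mm, in a grey block 66 mm wide (y), top 36 mm above the shelf. It lies 46 mm behind the drawer front's inner face; drawer side walls 114 mm to each side, 54 mm above the shelf.
- pack: Battery pack: white plastic block with grey ribs, 60 (x) x 36 (y) x 40 mm high, 140 g, standing loose on the tile shelf. Origin: centre of its underside. It fits the pocket either way round, long side along the pocket's x; seated, it stands 22 mm proud of the grey block, its top 58 mm above the shelf.
- lever (a joint): Angle of the flat steel locking lever in the drawer: 0 = against its stop, lying over the pack along the pocket's x axis; it grows as it opens towards the unit's +y side (1.57 = square out to +y), at most 2.0. Light friction (about 0.5 N at the stud), stays where it is left.
- lever_stud (a point): The stud near the lever's tip, a 12 mm thick upright pin, 52 mm from the pivot; this point is 72 mm above the shelf. The stud runs from 61 mm to 78 mm above the shelf. The lever arm is 14 mm wide and 6 mm thick, its underside 61 mm above the shelf, 3 mm above a seated pack.
- lever_pivot (a point): Pivot of the lever (upright axis), 47 mm behind the pocket's centre (unit's +x side), 61 mm above the shelf; travels with the drawer.
- case: Bystander: closed round grey silicone travel case, 74 mm across, 35 mm high, with a clip. Origin: centre of underside.
- soap_tray: Bystander: white ceramic soap tray with a bar, 120 x 85 x 27 mm. Origin: centre of underside.
- hairbrush: Bystander: wooden hairbrush lying bristles up, 215 mm long along its x, 62 mm wide, 29 mm high. Origin: underside, about mid-length.
- perfume: Bystander: glass perfume bottle with a black cap, 30 x 50 mm and 92 mm high. Origin: centre of underside.
Not all that is in view belongs to the job. There is more than one size of the pack; the job needs the middle-sized.

How it is judged:
On the way, in this order (a step that is already met when the one before it is completed fails the run):
1. the drawer is pulled out to its stop (within 15 mm) (value of joint drawer above 0.165 m), for 0.2 s.
2. the pack sits flat on the floor of the pocket and is let go, the lever still open (z of pack in the frame of pocket below 0.004 m and distance between pack and pocket below 0.008 m and angle between pack's own z axis and vertical below 0.1 rad and contact force between pack and the fingers below 0.3 N and value of joint lever above 0.8 rad), for 0.2 s.
At the end, for the whole second after the job is handed in: The drawer is out to within 15 mm of its stop, the pack sits flat on the pocket floor (underside within 4 mm of it, at most 0.1 rad tilted) at rest and the lever lies over it within 0.15 rad of its stop (z of pack in the frame of pocket below 0.004 m and distance between pack and pocket below 0.008 m and angle between pack's own z axis and vertical below 0.1 rad and value of joint drawer above 0.165 m and value of joint lever below 0.15 rad and linear speed of pack below 0.01 m/s); the robot touches nothing.
It fails at once if the travel case is shifted more than 25 mm or tipped (distance of case from where it was at the start of the episode above 0.025 m or angle between case's own z axis and vertical above 0.4 rad).
It fails at once if the soap tray is shifted more than 25 mm or tipped (distance of soap_tray from where it was at the start of the episode above 0.025 m or angle between soap_tray's own z axis and vertical above 0.4 rad).
It fails at once if the hairbrush is shifted more than 25 mm or tipped (distance of hairbrush from where it was at the start of the episode above 0.025 m or angle between hairbrush's own z axis and vertical above 0.4 rad).
It fails at once if the perfume bottle is shifted more than 25 mm or tipped (distance of perfume from where it was at the start of the episode above 0.025 m or angle between perfume's own z axis and vertical above 0.4 rad).
It also fails if it takes over 66 s, if anything falls off the work surface, if the arm or the gripper's body presses on something with over 40 N, if the wrist force passes 120 N, or if a joint passes its speed limit or range.

## Working session

There is one attempt and no reset: what is moved stays moved. The work goes in short steps, Python scripts to look and compute and a shell command to move; the robot and the scene stay as the last step left them, time stands still between calls to the robot, and variables do not carry over. Pictures are saved under pics/ and viewed, at most 10 in all, crops included, and the job is handed in when it is done.

```bash
mkdir -p pics; ls
cat > h.py <<'E'
import numpy as np, cv2
from workcell import r
def ray(cam,px):
    c=r.camera_params(cam);K=np.array([[c['fx'],0,c['cx']],[0,c['fy'],c['cy']],[0,0,1]])
    u=cv2.undistortPoints(np.array([[px]],float),K,np.array(c['dist_coeffs']))[0,0]
    T=np.array(c['T']);return T[:3,3],T[:3,:3]@np.array([u[0],u[1],1])
def atz(cam,px,z):
    o,d=ray(cam,px);return o+d*(z-o[2])/d[2]
def proj(cam,P):
    c=r.camera_params(cam);K=np.array([[c['fx'],0,c['cx']],[0,c['fy'],c['cy']],[0,0,1]])
    T=np.linalg.inv(np.array(c['T']));return cv2.projectPoints(np.array(P,float).reshape(-1,3),cv2.Rodrigues(T[:3,:3])[0],T[:3,3],K,np.array(c['dist_coeffs']))[0][:,0]
def snap(cam,f):
    im=r.grab_frame(cam);cv2.imwrite('pics/'+f,im[:,:,::-1]);return im
E
python3 - <<'E'
from h import *
np.set_printoptions(precision=4,suppress=True)
ims=[]
for c in('scene','top'):
    snap(c,c+'0.png')
    print(c,np.array(r.camera_params(c)['T']))
    for l in['unit','handle','pocket','pack','lever_stud','lever_pivot','case','soap_tray','hairbrush','perfume']:
        for d in r.landmark_of(c,l)[:4]: print(c,l,np.round(d['at'],1),round(d['conf'],2))
    for d in r.boxes_of(c,'pack'): print(d)
s=r.state();print(s['clock'],s['position'],s['orientation'],s['contact_force'])
E
```

```text
pics
scene [[-0.1565  0.8501 -0.5028  1.2065]
 [ 0.9876  0.142  -0.0673  0.1017]
 [ 0.0142 -0.5071 -0.8618  1.1731]
 [ 0.      0.      0.      1.    ]]
scene unit [276.2 236.8] 0.71
scene handle [284.3 206.7] 0.93
scene pack [136.5 161.4] 0.86
scene pack [152.6 134.5] 0.82
scene pack [104.  163.3] 0.47
scene case [183.3 181.4] 0.64
scene soap_tray [403.5 239. ] 0.58
scene hairbrush [138.3 223.3] 0.79
scene perfume [383.7 194.6] 0.7
{'extent': [135.4, 161.4, 18.9, 23.9], 'conf': 0.67}
{'extent': [151.3, 129.8, 28.3, 30.5], 'conf': 0.59}
{'extent': [105.3, 161.2, 10.5, 15.1], 'conf': 0.57}
top [[-0.0273 -0.9979  0.0588  0.5106]
 [-0.9996  0.0267 -0.0099  0.0076]
 [ 0.0083 -0.059  -0.9982  1.0711]
 [ 0.      0.      0.      1.    ]]
top unit [210.3 168.8] 0.7
top handle [211.1 185.8] 0.83
top pocket [210.3 153. ] 0.88
top pocket [211.9 182.9] 0.53
top pack [374.3 218.7] 0.73
top pack [371.7 263.9] 0.68
top pack [404.7 214. ] 0.47
top lever_stud [209.5 167. ] 0.57
top lever_stud [114.4 230.7] 0.3
top case [322.  211.4] 0.6
top soap_tray [ 95.5 187.9] 0.95
top hairbrush [354.4 154.5] 0.58
top hairbrush [205.6 167.2] 0.44
top perfume [111.2 229.5] 0.55
{'extent': [376.8, 265.9, 33.5, 24.9], 'conf': 0.86}
{'extent': [381.2, 221.1, 25.4, 22.5], 'conf': 0.7}
{'extent': [408.8, 214.7, 20.1, 17.8], 'conf': 0.46}
{'extent': [93.3, 187.4, 40.0, 43.9], 'conf': 0.37}
1.2 [0.2477 0.6279 0.4047] [-3.1415 -0.      2.7658] [ 0.3258  0.6644 -0.2218]
```

Run:
```python
from h import *
np.set_printoptions(precision=4,suppress=True)
a=cv2.imread('pics/scene0.png');b=cv2.imread('pics/top0.png')
cv2.imwrite('pics/s1.png',cv2.resize(a[90:310,60:470],(800,430),interpolation=3)); cv2.imwrite('pics/t1.png',cv2.resize(b[110:310,60:460],(800,400),interpolation=3))
P=lambda c,p,z:print(c,p,atz(c,p,z))
P('top',(210.3,168.8),0);P('scene',(276.2,236.8),0);P('top',(211.1,185.8),.064);P('scene',(284.3,206.7),.064)
P('top',(210.3,153),.018)
for p in[(374.3,218.7),(371.7,263.9),(404.7,214)]:P('top',p,0)
for p in[(136.5,161.4),(152.6,134.5),(104,163.3)]:P('scene',p,0)
P('top',(322,211.4),0);P('top',(354,154.5),0);P('top',(95.5,188),0);P('top',(111.2,229.5),0)
```

```text
top (210.3, 168.8) [0.6495 0.1225 0.    ]
scene (276.2, 236.8) [0.6631 0.1035 0.    ]
top (211.1, 185.8) [0.5929 0.1143 0.064 ]
scene (284.3, 206.7) [0.5952 0.1142 0.064 ]
top (210.3, 153) [0.6943 0.1196 0.018 ]
top (374.3, 218.7) [ 0.486  -0.3667  0.    ]
top (371.7, 263.9) [ 0.3514 -0.353   0.    ]
top (404.7, 214) [ 0.4973 -0.4605  0.    ]
scene (136.5, 161.4) [ 0.4737 -0.3726  0.    ]
scene (152.6, 134.5) [ 0.3604 -0.3512  0.    ]
scene (104, 163.3) [ 0.498  -0.4715  0.    ]
top (322, 211.4) [ 0.5124 -0.2092  0.    ]
top (354, 154.5) [ 0.682  -0.3136  0.    ]
top (95.5, 188) [0.601  0.4702 0.    ]
top (111.2, 229.5) [0.4752 0.4231 0.    ]
```

View pics/s1.png

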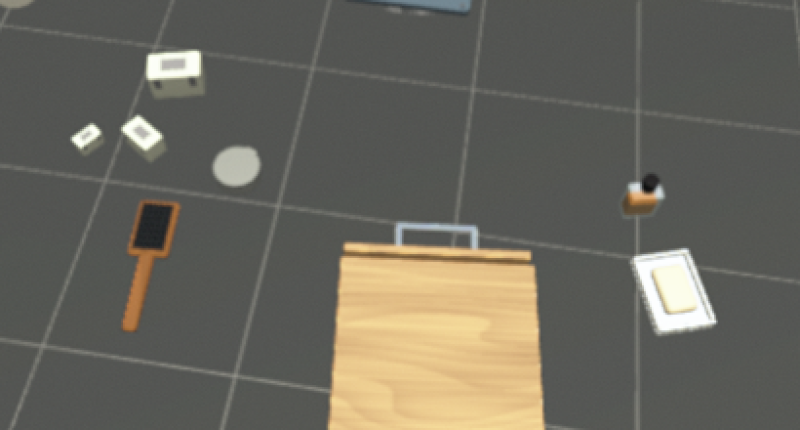

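View pics/t1.png

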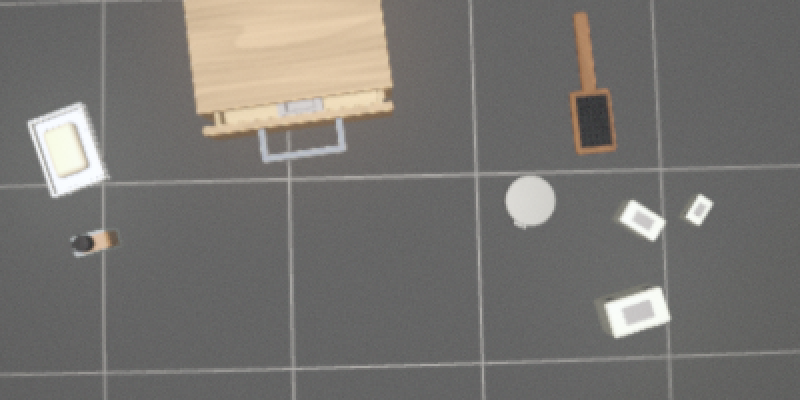

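The images show the drawer slightly ajar and the handle centred near top px (211,186). The middle pack is near top px (381,220), between the small one (409,215) and the large one (377,266). Next I fit the unit's pose and the pack rectangle.

Run:
```python
from h import *
from scipy.optimize import least_squares
np.set_printoptions(precision=4,suppress=True)
S=lambda x,y:(x/1.951+60,y/1.9545+90)
T=lambda x,y:(x/2+60,y/2+110)
# (cam, px, pt(unit; x), moves with drawer?)
obs=[('top',T(197,112),(.012,.135,.098),0),('top',T(392,88),(.012,-.135,.098),0),
('scene',S(341,258),(.012,-.135,.098),0),('scene',S(535,266),(.012,.135,.098),0),
('top',T(263,160),(-.042,.055,.064),1),('top',T(346,150),(-.042,-.055,.064),1),
('scene',S(396,226),(-.042,-.055,.064),1),('scene',S(476,229),(-.042,.055,.064),1),
('top',(211.1,185.8),(-.042,0,.064),1),('scene',(284.3,206.7),(-.042,0,.064),1)]
def f(p):
    x,y,a,d=p;o=[]
    for c,px,q,m in obs:
        u=q[0]-d*m;w=(x+np.cos(a)*u-np.sin(a)*q[1],y+np.sin(a)*u+np.cos(a)*q[1],q[2])
        o+=list(proj(c,w)[0]-px)
    return o
s=least_squares(f,[.65,.12,.1,.01],loss='soft_l1');print(s.x,np.array(f(s.x)).reshape(-1,2))
im=cv2.imread('pics/top0.png').astype(int)
m=((im.min(2)>150)).astype(np.uint8)
n,l,st,ce=cv2.connectedComponentsWithStats(m)
for i in range(1,n):
    if st[i,4]>60 and ce[i][0]>300:
        pts=np.argwhere(l==i)[:,::-1].astype(float)
        W=np.array([atz('top',p,.04)[:2] for p in pts]);R=cv2.minAreaRect((W*1000).astype(np.float32));print(ce[i],st[i,4],R)
```

```text
[0.6516 0.1191 0.1026 0.0176] [[-0.3268 -0.4777]
 [-0.0621 -1.1106]
 [ 0.2993 -1.8998]
 [-0.0282 -0.4621]
 [ 0.7178 -1.5019]
 [-2.0839 -1.5191]
 [ 1.9251 -0.8979]
 [-0.8222 -0.3302]
 [ 0.468   0.1878]
 [-0.2935 -0.9181]]
[447.8525  51.7822] 427 ((983.3214111328125, -606.4346313476562), (68.91329956054688, 70.77252197265625), 85.57978820800781)
[324.6489 210.1381] 507 ((514.7371215820312, -209.95057678222656), (69.80999755859375, 72.0939712524414), 88.44389343261719)
[409.1628 214.5659] 129 ((495.66552734375, -456.2203369140625), (26.3481502532959, 41.80065155029297), 54.906410217285156)
[380.8107 219.7857] 280 ((482.94512939453125, -371.9037170410156), (62.843387603759766, 38.156978607177734), 56.44586181640625)
[378.3368 265.6263] 570 ((351.8255920410156, -359.46533203125), (54.340362548828125, 90.10974884033203), 14.734131813049316)
[504.9881 320.3917] 337 ((177.59323120117188, -727.268798828125), (43.285667419433594, 78.64546966552734), 87.43656921386719)
```

```bash
cat >> h.py <<'E'
from scipy.spatial.transform import Rotation as Ro
def goto(p,yaw,start=None):
    s=r.state();R0=Ro.from_euler('xyz',s['orientation']);p0=np.array(s['position'])
    if start is not None:p0=np.array(start[:3]);R0=Ro.from_euler('xyz',[np.pi,0,start[3]])
    R1=Ro.from_euler('xyz',[np.pi,0,yaw])
    print('pos',np.round(R0.inv().apply(np.array(p)-p0)/.5,4),'rot',np.round((R0.inv()*R1).as_rotvec()/2/np.pi,4))
UX,UY,UA=.6516,.1191,.1026
def unit(u,v):return np.array([UX+np.cos(UA)*u-np.sin(UA)*v,UY+np.sin(UA)*u+np.cos(UA)*v])
E
python3 - <<'E'
from h import *
h=unit(-.0596,0);print(h)
goto([*h,.33],np.pi/2+UA)
E
```

```text
[0.59231342 0.11299576]
pos [-1.019  -0.705   0.1494] rot [-0.      0.      0.1739]
```

```bash
python3 -m crank '[{"delta_pos":[-0.5,-0.35,0.0],"delta_rot":[0,0,0.087],"fingers":0.5},{"delta_pos":[-0.5,-0.35,0.0],"delta_rot":[0,0,0.087],"fingers":0.5},{"delta_pos":[-0.5,-0.35,0.0],"delta_rot":[0,0,0.087],"fingers":0.5},{"delta_pos":[-0.5,-0.35,0.0],"delta_rot":[0,0,0.087],"fingers":0.5},{"delta_pos":[-0.5,-0.35,0.0],"delta_rot":[0,0,0.087],"fingers":0.5},{"delta_pos":[-1,-0.7,0.15],"delta_rot":[0,0,0.174],"fingers":0.5},{"delta_pos":[-1,-0.7,0.15],"delta_rot":[0,0,0.174],"fingers":0.5},{"delta_pos":[-1,-0.7,0.15],"delta_rot":[0,0,0.174],"fingers":0.5},{"delta_pos":[-1,-0.7,0.15],"delta_rot":[0,0,0.174],"fingers":0.5},{"delta_pos":[-1,-0.7,0.15],"delta_rot":[0,0,0.174],"fingers":0.5},{"delta_pos":[-1,-0.7,0.15],"delta_rot":[0,0,0.174],"fingers":0.5},{"delta_pos":[-1,-0.7,0.15],"delta_rot":[0,0,0.174],"fingers":0.5}]' 30
python3 - <<'E'
from h import *
print(r.state()['joint_pos'])
goto([*unit(-.0596,0),.219],np.pi/2+UA)
E
```

```text
clock: 2.7
position: [0.5844, 0.1188, 0.3295]
orientation: [-3.141, -0.0, 1.672]
contact_force: [0.2, -0.3, 0.1]
width: 0.498
gripper_force: 0.0
[-0.48781761  0.55570737  0.32811573  1.75742998 -0.22567304  0.86586702
  0.04242387]
pos [-0.0133  0.0147  0.221 ] rot [-0.0001 -0.0001 -0.0003]
```

```bash
python3 -m crank '[{"delta_pos":[-0.012,0.011,0.0],"delta_rot":[0,0,0],"fingers":0.4},{"delta_pos":[-0.012,0.011,0.1],"delta_rot":[0,0,0],"fingers":0.4},{"delta_pos":[-0.012,0.011,0.18],"delta_rot":[0,0,0],"fingers":0.4},{"delta_pos":[-0.012,0.011,0.22],"delta_rot":[0,0,0],"fingers":0.4},{"delta_pos":[-0.012,0.011,0.22],"delta_rot":[0,0,0],"fingers":0.4}]' 30
python3 -m crank '[{"delta_pos":[0,0,0],"delta_rot":[0,0,0],"fingers":0},{"delta_pos":[0,0,0],"delta_rot":[0,0,0],"fingers":0},{"delta_pos":[0,0,0],"delta_rot":[0,0,0],"fingers":0},{"delta_pos":[0,0,0],"delta_rot":[0,0,0],"fingers":0},{"delta_pos":[0,0,0],"delta_rot":[0,0,0],"fingers":0}]' 30
```

```text
clock: 3.32
position: [0.5899, 0.1145, 0.2187]
orientation: [-3.139, 0.0, 1.674]
contact_force: [0.4, 0.0, 0.5]
width: 0.399
gripper_force: 0.0
clock: 3.95
position: [0.591, 0.1138, 0.2211]
orientation: [3.139, -0.001, 1.673]
contact_force: [-0.1, 0.9, 6.8]
width: 0.101
gripper_force: 29.8
```

```bash
python3 -m crank '[{"delta_pos":[0,-0.03,0],"delta_rot":[0,0,0],"fingers":0},{"delta_pos":[0,-0.07,0],"delta_rot":[0,0,0],"fingers":0},{"delta_pos":[0,-0.11,0],"delta_rot":[0,0,0],"fingers":0},{"delta_pos":[0,-0.15,0],"delta_rot":[0,0,0],"fingers":0},{"delta_pos":[0,-0.19,0],"delta_rot":[0,0,0],"fingers":0},{"delta_pos":[0,-0.23,0],"delta_rot":[0,0,0],"fingers":0},{"delta_pos":[0,-0.27,0],"delta_rot":[0,0,0],"fingers":0},{"delta_pos":[0,-0.3,0],"delta_rot":[0,0,0],"fingers":0},{"delta_pos":[0,-0.315,0],"delta_rot":[0,0,0],"fingers":0},{"delta_pos":[0,-0.325,0],"delta_rot":[0,0,0],"fingers":0},{"delta_pos":[0,-0.325,0],"delta_rot":[0,0,0],"fingers":0}]' 40
```

```text
clock: 5.32
position: [0.4297, 0.0958, 0.221]
orientation: [3.138, 0.001, 1.671]
contact_force: [1.0, -5.6, 11.9]
width: 0.092
gripper_force: 40.7
```

```bash
python3 -m crank '[{"delta_pos":[0,-0.006,0],"delta_rot":[0,0,0],"fingers":0},{"delta_pos":[0,-0.012,0],"delta_rot":[0,0,0],"fingers":0},{"delta_pos":[0,-0.012,0],"delta_rot":[0,0,0],"fingers":0}]' 40
```

```text
clock: 5.7
position: [0.428, 0.0957, 0.2211]
orientation: [3.127, 0.001, 1.67]
contact_force: [19.5, -5.3, -7.0]
width: 0.098
gripper_force: 39.3
```

```bash
python3 -m crank '[{"delta_pos":[0,0.012,0],"delta_rot":[0,0,0],"fingers":0.4},{"delta_pos":[0,0.012,0],"delta_rot":[0,0,0],"fingers":0.4},{"delta_pos":[0,0.012,0],"delta_rot":[0,0,0],"fingers":0.4},{"delta_pos":[0,0.012,0],"delta_rot":[0,0,0],"fingers":0.4},{"delta_pos":[0,0.012,-0.1],"delta_rot":[0,0,0],"fingers":0.4},{"delta_pos":[0,0.012,-0.2],"delta_rot":[0,0,0],"fingers":0.4},{"delta_pos":[0,0.012,-0.25],"delta_rot":[0,0,0],"fingers":0.5},{"delta_pos":[0,0.012,-0.25],"delta_rot":[0,0,0],"fingers":0.8}]'
python3 - <<'E'
from h import *
goto([.483,-.372,.31],.985)
E
```

```text
clock: 6.7
position: [0.4289, 0.097, 0.3462]
orientation: [3.138, -0.001, 1.673]
contact_force: [0.5, 0.0, -0.8]
width: 0.696
gripper_force: 0.0
pos [-0.9443  0.0116  0.0712] rot [ 0.0004 -0.0004  0.1095]
```

```bash
python3 -m crank '[{"delta_pos":[-0.944,0.012,0],"delta_rot":[0,0,0.1095],"fingers":0.65},{"delta_pos":[-0.944,0.012,0],"delta_rot":[0,0,0.1095],"fingers":0.65},{"delta_pos":[-0.944,0.012,0],"delta_rot":[0,0,0.1095],"fingers":0.65},{"delta_pos":[-0.944,0.012,0],"delta_rot":[0,0,0.1095],"fingers":0.65},{"delta_pos":[-0.944,0.012,0],"delta_rot":[0,0,0.1095],"fingers":0.65},{"delta_pos":[-0.944,0.012,0.07],"delta_rot":[0,0,0.1095],"fingers":0.65},{"delta_pos":[-0.944,0.012,0.07],"delta_rot":[0,0,0.1095],"fingers":0.65},{"delta_pos":[-0.944,0.012,0.07],"delta_rot":[0,0,0.1095],"fingers":0.65},{"delta_pos":[-0.944,0.012,0.07],"delta_rot":[0,0,0.1095],"fingers":0.65},{"delta_pos":[-0.944,0.012,0.07],"delta_rot":[0,0,0.1095],"fingers":0.65}]'
python3 - <<'E'
from h import *
for c in('top','scene'):
    snap(c,c+'2.png')
    for l in['handle','pocket','lever_stud','lever_pivot']:
        z={'handle':.064,'pocket':.018,'lever_stud':.072,'lever_pivot':.061}[l]
        for d in r.landmark_of(c,l)[:2]: print(c,l,np.round(d['at'],1),round(d['conf'],2),atz(c,d['at'],z))
b=cv2.imread('pics/top2.png')
cv2.imwrite('pics/t3.png',cv2.resize(b[150:270,130:290],(800,600),interpolation=3))
print('pocket exp',unit(-.122,0),'piv',unit(-.075,0))
goto([.483,-.372,.177],.985)
E
```

```text
clock: 7.95
position: [0.4825, -0.3712, 0.3085]
orientation: [-3.139, -0.001, 0.985]
contact_force: [1.0, 0.3, 0.5]
width: 0.649
gripper_force: 0.0
top handle [218.9 239.9] 0.67 [0.44060963 0.09569265 0.064     ]
top pocket [215.  209.7] 0.82 [0.52597198 0.10918739 0.018     ]
top pocket [192.4 194.3] 0.57 [0.57305191 0.1747945  0.018     ]
top lever_stud [193.2 193. ] 0.56 [0.5734292  0.16392168 0.072     ]
top lever_pivot [212.9 190.1] 0.67 [0.58083891 0.10979927 0.061     ]
top lever_pivot [219.4 243.7] 0.44 [0.42975747 0.09479568 0.061     ]
scene handle [286.1 158.8] 0.81 [0.42848015 0.0996258  0.064     ]
scene handle [182.6 181. ] 0.37 [ 0.55873219 -0.19341739  0.064     ]
scene pocket [286.2 196.6] 0.8 [0.53430783 0.11624189 0.018     ]
scene pocket [279.3 235.1] 0.55 [0.66466126 0.11162019 0.018     ]
scene lever_stud [303.3 199.5] 0.45 [0.56718057 0.16530158 0.072     ]
scene lever_pivot [283.4 202.9] 0.71 [0.5815469  0.11017034 0.061     ]
pocket exp [0.53024157 0.10660475] piv [0.57699441 0.11141849]
pos [-1.000e-04  5.000e-04  2.658e-01] rot [ 0. -0. -0.]
```

View pics/t3.png

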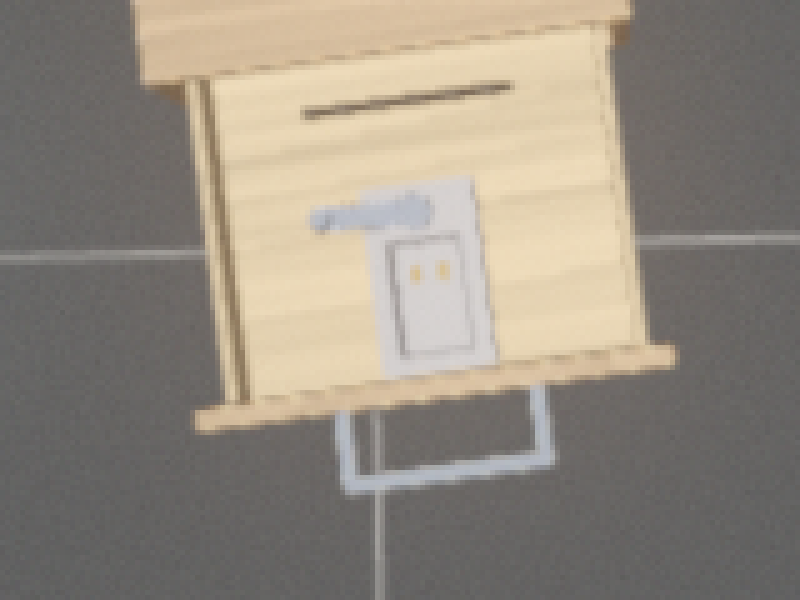

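The drawer is fully out. The pocket mouth is centred near top px (216,209), and the lever stands square out to +y, with its stud at (193,193). Now I pick up the pack with the tips about 20 mm above its underside, so that they clear the grey block later.

```bash
python3 -m crank '[{"delta_pos":[0,0.001,0.1],"delta_rot":[0,0,0],"fingers":0.65},{"delta_pos":[0,0.001,0.19],"delta_rot":[0,0,0],"fingers":0.65},{"delta_pos":[0,0.001,0.23],"delta_rot":[0,0,0],"fingers":0.65},{"delta_pos":[0,0.001,0.23],"delta_rot":[0,0,0],"fingers":0.65},{"delta_pos":[0,0.001,0.23],"delta_rot":[0,0,0],"fingers":0.2},{"delta_pos":[0,0.001,0.23],"delta_rot":[0,0,0],"fingers":0.2},{"delta_pos":[0,0.001,0.23],"delta_rot":[0,0,0],"fingers":0.2},{"delta_pos":[0,0.001,0.23],"delta_rot":[0,0,0],"fingers":0.2},{"delta_pos":[0,0.001,0.23],"delta_rot":[0,0,0],"fingers":0.2}]' 30
python3 - <<'E'
from h import *
c=np.mean([(386,245),(460,236),(472,348),(403,358)],0)/5+[130,150]
print(c,atz('top',c,.036))
for d in [(386,245),(460,236),(472,348),(403,358)]: print(atz('top',np.array(d)/5+[130,150],.036))
E
```

```text
clock: 9.57
position: [0.4834, -0.3727, 0.196]
orientation: [3.139, 0.0, 0.984]
contact_force: [-0.5, 0.2, 6.6]
width: 0.415
gripper_force: 31.7
[216.05 209.35] [0.52663804 0.10439858 0.036     ]
[0.55722538 0.12934865 0.036     ]
[0.56128994 0.08643561 0.036     ]
[0.49646937 0.08097624 0.036     ]
[0.49178282 0.12087353 0.036     ]
```

```bash
python3 -m crank '[{"delta_pos":[0,0,-0.1],"delta_rot":[0,0,0],"fingers":0.2},{"delta_pos":[0,0,-0.2],"delta_rot":[0,0,0],"fingers":0.2},{"delta_pos":[0,0,-0.25],"delta_rot":[0,0,0],"fingers":0.2},{"delta_pos":[0,0,-0.25],"delta_rot":[0,0,0],"fingers":0.2}]' 40
python3 - <<'E'
from h import *
goto([.529,.1055,.30],UA); print(r.state()['joint_pos'])
E
```

```text
clock: 10.07
position: [0.4834, -0.3726, 0.3219]
orientation: [3.138, -0.0, 0.985]
contact_force: [-0.0, -0.3, -1.4]
width: 0.41
gripper_force: 41.5
pos [ 0.8471 -0.453   0.0422] rot [ 0.0006 -0.0003  0.1404]
[ 0.2554921   0.61797515  0.53176681  1.73521901 -0.38841484  0.89062495
  0.36720581]
```

```bash
python3 -m crank '[{"delta_pos":[0.847,-0.453,0],"delta_rot":[0,0,0.1404],"fingers":0.2},{"delta_pos":[0.847,-0.453,0],"delta_rot":[0,0,0.1404],"fingers":0.2},{"delta_pos":[0.847,-0.453,0],"delta_rot":[0,0,0.1404],"fingers":0.2},{"delta_pos":[0.847,-0.453,0],"delta_rot":[0,0,0.1404],"fingers":0.2},{"delta_pos":[0.847,-0.453,0],"delta_rot":[0,0,0.1404],"fingers":0.2},{"delta_pos":[0.847,-0.453,0],"delta_rot":[0,0,0.1404],"fingers":0.2},{"delta_pos":[0.847,-0.453,0],"delta_rot":[0,0,0.1404],"fingers":0.2},{"delta_pos":[0.847,-0.453,0.04],"delta_rot":[0,0,0.1404],"fingers":0.2},{"delta_pos":[0.847,-0.453,0.04],"delta_rot":[0,0,0.1404],"fingers":0.2},{"delta_pos":[0.847,-0.453,0.04],"delta_rot":[0,0,0.1404],"fingers":0.2},{"delta_pos":[0.847,-0.453,0.04],"delta_rot":[0,0,0.1404],"fingers":0.2},{"delta_pos":[0.847,-0.453,0.04],"delta_rot":[0,0,0.1404],"fingers":0.2}]'
python3 - <<'E'
from h import *
a=snap('scene','s4.png');b=snap('top','t4.png')
A=cv2.resize(a[100:240,220:400],(400,311),interpolation=3);B=cv2.resize(b[130:260,140:300],(400,325),interpolation=3)
A=cv2.resize(a[110:240,230:360],(400,400),interpolation=3);B=cv2.resize(b[150:280,150:280],(400,400),interpolation=3)
cv2.imwrite('pics/st4.png',np.hstack([A,B])[:,:,::-1])
for c in('scene','top'):
    for d in r.landmark_of(c,'pack')[:4]:print(c,d, atz(c,d['at'],.107))
print(r.state()['joint_pos'])
goto([.529,.1055,.24],UA)
E
```

```text
clock: 11.58
position: [0.5288, 0.1046, 0.3]
orientation: [3.142, -0.0, 0.1]
contact_force: [0.8, 0.0, -0.6]
width: 0.412
gripper_force: 41.4
scene {'at': [152.8, 136.1], 'conf': 0.79} [ 0.44330957 -0.30766346  0.107     ]
scene {'at': [286.0, 179.6], 'conf': 0.66} [0.5304646  0.10795154 0.107     ]
scene {'at': [108.5, 164.7], 'conf': 0.48} [ 0.56515151 -0.40497973  0.107     ]
top {'at': [405.0, 214.5], 'conf': 0.72} [ 0.49727806 -0.41448072  0.107     ]
top {'at': [373.8, 266.1], 'conf': 0.59} [ 0.36120135 -0.32241351  0.107     ]
[-0.81245986  0.65694351  0.85932436  1.94603569 -0.66470789  0.84827347
 -1.06059702]
pos [ 0.0004 -0.0002  0.1197] rot [-0.     -0.     -0.0001]
```

View pics/st4.png

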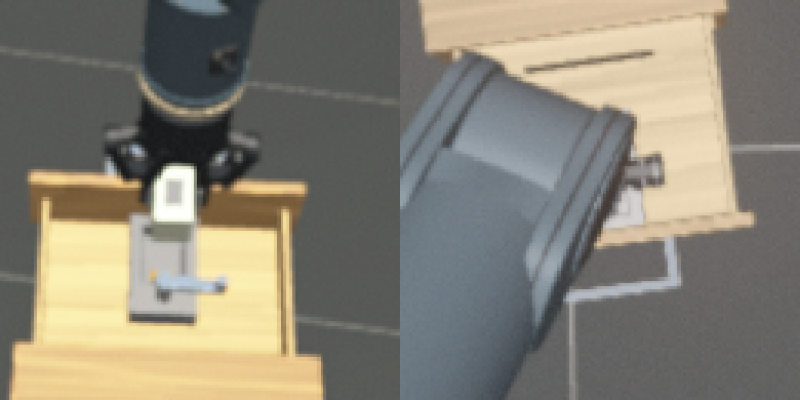

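Run:
```python
from h import *
def crop(f,cam,x0,y0,w,s,polys):
    im=cv2.imread('pics/'+f)[y0:y0+w,x0:x0+w]; im=cv2.resize(im,(400,400),interpolation=2)
    for P in polys:
        q=(proj(cam,P)-[x0,y0]+.5)*400/w
        cv2.polylines(im,[np.round(q*8).astype(np.int32)],True,(0,0,255),1,cv2.LINE_AA,3)
    return im
mouth=[[*unit(-.122+a*.032,b*.020),.036] for a,b in((1,1),(1,-1),(-1,-1),(-1,1))]
block=[[*unit(-.122,b*.033),.036] for b in(1,-1)]
s=r.state();c=np.array(s['position']);y=s['orientation'][2]
def rect(z):return [[c[0]+np.cos(y)*a*.03-np.sin(y)*b*.018,c[1]+np.sin(y)*a*.03+np.cos(y)*b*.018,z] for a,b in((1,1),(1,-1),(-1,-1),(-1,1))]
A=crop('scene2.png','scene',258,165,60,0,[mouth,block]);B=crop('s4.png','scene',258,145,60,0,[rect(.104),rect(.144)])
cv2.imwrite('pics/o5.png',np.hstack([A,B]))
cv2.imwrite('pics/o6.png',crop('top2.png','top',185,180,60,0,[mouth,block]))
```

```text
(no output)
```

View pics/o5.png

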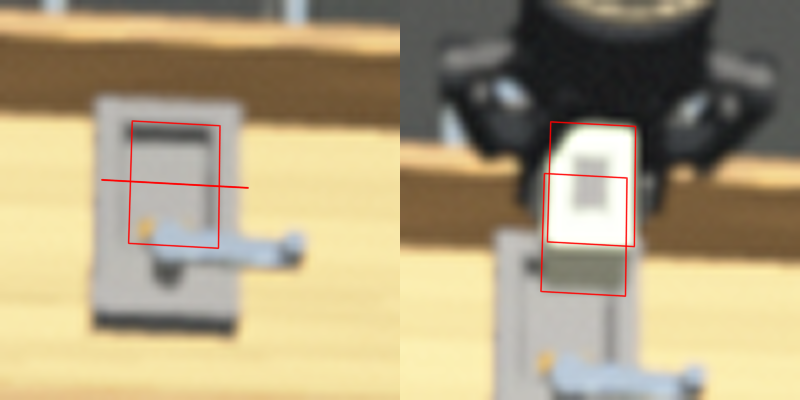

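View pics/o6.png

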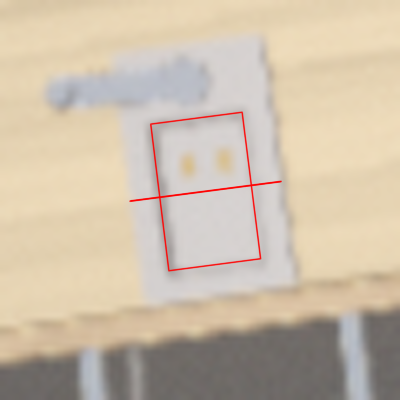

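The pocket lies within about 3 mm of the model: the scene view puts it lower in y and the top view agrees on x. I aim for (0.5295, 0.104) and descend while watching the force.

```bash
python3 -m crank '[{"delta_pos":[0.001,0.0015,0.06],"delta_rot":[0,0,0],"fingers":0.2},{"delta_pos":[0.001,0.0015,0.11],"delta_rot":[0,0,0],"fingers":0.2},{"delta_pos":[0.001,0.0015,0.13],"delta_rot":[0,0,0],"fingers":0.2},{"delta_pos":[0.001,0.0015,0.14],"delta_rot":[0,0,0],"fingers":0.2},{"delta_pos":[0.001,0.0015,0.146],"delta_rot":[0,0,0],"fingers":0.2},{"delta_pos":[0.001,0.0015,0.146],"delta_rot":[0,0,0],"fingers":0.2}]' 40
```

```text
clock: 12.52
position: [0.5295, 0.105, 0.2271]
orientation: [3.141, -0.001, 0.102]
contact_force: [-0.3, -0.9, -2.2]
width: 0.411
gripper_force: 41.4
```

```bash
python3 -m crank '[{"delta_pos":[0,0,0.008],"delta_rot":[0,0,0],"fingers":0.2},{"delta_pos":[0,0,0.016],"delta_rot":[0,0,0],"fingers":0.2},{"delta_pos":[0,0,0.022],"delta_rot":[0,0,0],"fingers":0.2},{"delta_pos":[0,0,0.022],"delta_rot":[0,0,0],"fingers":0.2}]' 40
```

```text
clock: 13.02
position: [0.5293, 0.105, 0.2154]
orientation: [3.141, 0.0, 0.102]
contact_force: [-0.5, -1.7, -2.6]
width: 0.409
gripper_force: 41.3
```

```bash
python3 -m crank '[{"delta_pos":[0,0,0.003],"delta_rot":[0,0,0],"fingers":0.2},{"delta_pos":[0,0,0.003],"delta_rot":[0,0,0],"fingers":0.6},{"delta_pos":[0,0,0.003],"delta_rot":[0,0,0],"fingers":0.6},{"delta_pos":[0,0,0.003],"delta_rot":[0,0,0],"fingers":0.6},{"delta_pos":[0,0,-0.03],"delta_rot":[0,0,0],"fingers":0.6},{"delta_pos":[0,0,-0.1],"delta_rot":[0,0,0],"fingers":0.6},{"delta_pos":[0,0,-0.2],"delta_rot":[0,0,0],"fingers":0.6},{"delta_pos":[0,0,-0.2],"delta_rot":[0,0,0],"fingers":0.6}]' 40
python3 - <<'E'
from h import *
snap('scene','s7.png')
a=cv2.imread('pics/s7.png')
cv2.imwrite('pics/s7c.png',cv2.resize(a[150:250,230:350],(720,600),interpolation=2))
for c in('scene',):
  for l in('lever_stud','lever_pivot'):
    for d in r.landmark_of(c,l)[:2]:print(l,d,atz(c,d['at'],.072))
# stud model
for th in(1.45,1.57,1.7):
    w=unit(-.075-.052*np.cos(th),.052*np.sin(th));print(th,w,proj('scene',[*w,.072]),proj('top',[*w,.072]))
E
```

```text
clock: 14.02
position: [0.5303, 0.1045, 0.3199]
orientation: [-3.141, -0.006, 0.102]
contact_force: [-0.5, -0.4, -0.8]
width: 0.601
gripper_force: 0.0
lever_stud {'at': [302.6, 200.1], 'conf': 0.4} [0.56948837 0.16350734 0.072     ]
lever_pivot {'at': [282.9, 204.0], 'conf': 0.59} [0.59153638 0.1091083  0.072     ]
1.45 [0.56547418 0.16212633] [[302.26019489 198.83298102]] [[193.8917602  195.82444661]]
1.57 [0.57162737 0.16314078] [[302.3994593  200.72177926]] [[193.49035346 193.63592972]]
1.7 [0.57837764 0.16340009] [[302.25650316 202.76192848]] [[193.35550944 191.22872956]]
```

View pics/s7c.png

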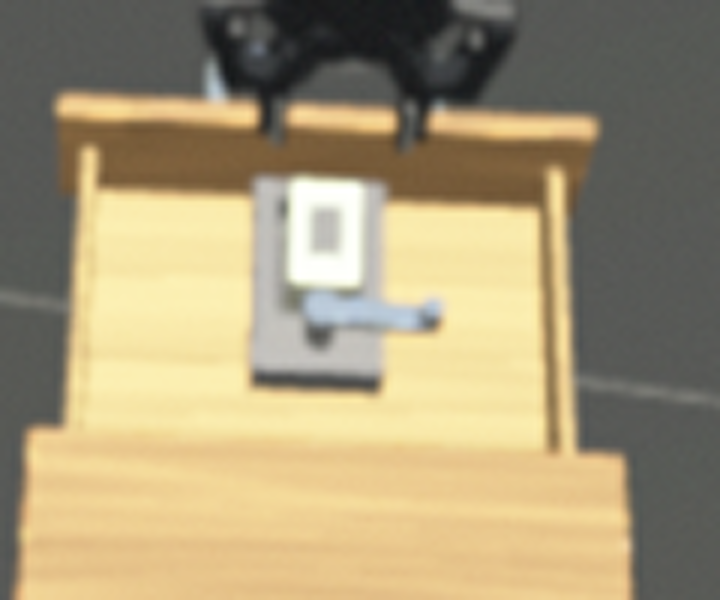

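The pack sits in the pocket with the gripper clear of it. The lever is at about 1.55 rad, with its stud at scene px (302,200). I'll push the stud round its arc with shut fingers, turning the tool with the lever.

```bash
sed -i 's/^UX,UY,UA=.*/UX,UY,UA=.6516,.1176,.1026/' h.py
python3 - <<'E'
from h import *
p=unit(-.048,.052);goto([*p,.32],UA)
print('table from approach pose')
for th in np.linspace(1.57,0,10):
    d=.017-.001
    u=-.075-.052*np.cos(th)+d*np.sin(th);v=.052*np.sin(th)+d*np.cos(th)
    print(round(th,2),np.round([(u+.048)/.5,-(v-.052)/.5,-(1.5708-th)/2/np.pi],4))
# pack seated check
for z in(.058,.064):
  print(z,proj('scene',[[*unit(-.122+a*.03,b*.018),z] for a,b in((1,1),(1,-1))]))
E
```

```text
pos [ 0.1505 -0.1033 -0.0082] rot [-0.0001  0.      0.    ]
table from approach pose
1.57 [-0.0221 -0.     -0.0001]
1.4 [-0.0406 -0.004  -0.0279]
1.22 [-0.0596 -0.0047 -0.0557]
1.05 [-0.0783 -0.0021 -0.0834]
0.87 [-0.0964  0.0038 -0.1112]
0.7 [-0.1131  0.0127 -0.1389]
0.52 [-0.1281  0.0243 -0.1667]
0.35 [-0.1408  0.0384 -0.1945]
0.17 [-0.1509  0.0544 -0.2222]
0.0 [-0.158  0.072 -0.25 ]
0.058 [[289.68789271 197.29751464]
 [277.38066318 196.62672733]]
0.064 [[289.86876178 196.27740078]
 [277.51172415 195.60450893]]
```

```bash
python3 -m crank '[{"delta_pos":[0.1505,-0.1035,0],"delta_rot":[0,0,0],"fingers":0},{"delta_pos":[0.1505,-0.1035,0],"delta_rot":[0,0,0],"fingers":0},{"delta_pos":[0.1505,-0.1035,0],"delta_rot":[0,0,0],"fingers":0},{"delta_pos":[0.1505,-0.1035,0],"delta_rot":[0,0,0],"fingers":0},{"delta_pos":[0.1505,-0.1035,0],"delta_rot":[0,0,0],"fingers":0},{"delta_pos":[0.1505,-0.1035,0.08],"delta_rot":[0,0,0],"fingers":0},{"delta_pos":[0.1505,-0.1035,0.13],"delta_rot":[0,0,0],"fingers":0},{"delta_pos":[0.1505,-0.1035,0.146],"delta_rot":[0,0,0],"fingers":0},{"delta_pos":[0.1505,-0.1035,0.146],"delta_rot":[0,0,0],"fingers":0}]'
python3 - <<'E'
from h import *
goto([*unit(-.048,.052),.2425],UA)
E
```

```text
clock: 15.3
position: [0.5988, 0.1638, 0.243]
orientation: [3.141, 0.0, 0.102]
contact_force: [0.6, 0.5, -0.6]
width: -0.003
gripper_force: 0.0
pos [-0.0005 -0.0012  0.001 ] rot [ 0.      0.     -0.0001]
```

```bash
python3 -m crank '[{"delta_pos":[-0.022,-0.001,0.001],"delta_rot":[0,0,0],"fingers":0},{"delta_pos":[-0.041,-0.005,0.001],"delta_rot":[0,0,-0.028],"fingers":0},{"delta_pos":[-0.06,-0.006,0.001],"delta_rot":[0,0,-0.056],"fingers":0},{"delta_pos":[-0.079,-0.003,0.001],"delta_rot":[0,0,-0.083],"fingers":0},{"delta_pos":[-0.097,0.003,0.001],"delta_rot":[0,0,-0.111],"fingers":0},{"delta_pos":[-0.113,0.012,0.001],"delta_rot":[0,0,-0.139],"fingers":0},{"delta_pos":[-0.128,0.023,0.001],"delta_rot":[0,0,-0.167],"fingers":0},{"delta_pos":[-0.141,0.037,0.001],"delta_rot":[0,0,-0.195],"fingers":0},{"delta_pos":[-0.151,0.053,0.001],"delta_rot":[0,0,-0.222],"fingers":0},{"delta_pos":[-0.158,0.07,0.001],"delta_rot":[0,0,-0.25],"fingers":0},{"delta_pos":[-0.158,0.072,0.001],"delta_rot":[0,0,-0.25],"fingers":0},{"delta_pos":[-0.158,0.072,0.001],"delta_rot":[0,0,-0.25],"fingers":0}]'
python3 - <<'E'
from h import *
a=r.state();print(a['contact_force'])
b=snap('scene','s8.png')
cv2.imwrite('pics/s8c.png',cv2.resize(b[150:250,230:350,::-1],(720,600),interpolation=2))
w=unit(-.127,.0);print(w,proj('scene',[*w,.072]))
E
```

```text
clock: 16.8
position: [0.524, 0.1204, 0.2427]
orientation: [3.141, -0.0, 1.669]
contact_force: [0.9, 0.3, -0.0]
width: -0.004
gripper_force: 0.0
[ 0.92676092  0.34295658 -0.04282733]
[0.52526786 0.10459265] [[284.11222007 184.27213258]]
```

View pics/s8c.png

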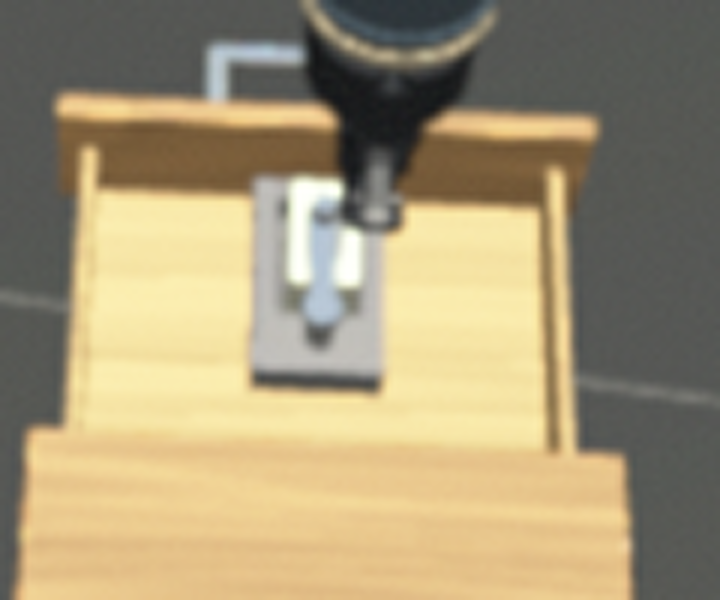

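The lever lies over the pack, with the stud at crop px (325,210), but I felt no stop. I'll press on a few millimetres until the force rises.

```bash
python3 -m crank '[{"delta_pos":[-0.003,0,0],"delta_rot":[0,0,0],"fingers":0},{"delta_pos":[-0.006,0,0],"delta_rot":[0,0,0],"fingers":0},{"delta_pos":[-0.006,0,0],"delta_rot":[0,0,0],"fingers":0}]'
```

```text
clock: 17.23
position: [0.5243, 0.1188, 0.2422]
orientation: [-3.142, -0.002, 1.674]
contact_force: [-0.8, 5.2, 2.1]
width: 0.002
gripper_force: 3.0
```

```bash
python3 -m crank '[{"delta_pos":[0.04,0,0],"delta_rot":[0,0,0],"fingers":0},{"delta_pos":[0.04,0,-0.1],"delta_rot":[0,0,0],"fingers":0},{"delta_pos":[0.04,0,-0.2],"delta_rot":[0,0,0],"fingers":0},{"delta_pos":[0.24,0,-0.25],"delta_rot":[0,0,0],"fingers":0},{"delta_pos":[0.24,0,-0.25],"delta_rot":[0,0,0],"fingers":0},{"delta_pos":[0.24,0,-0.25],"delta_rot":[0,0,0],"fingers":0},{"delta_pos":[0.24,0,-0.25],"delta_rot":[0,0,0],"fingers":0}]'
python3 - <<'E'
from h import *
b=snap('scene','s9.png');t=snap('top','t9.png')
A=cv2.resize(b[150:250,250:350],(400,400),interpolation=2);B=cv2.resize(t[160:260,160:260],(400,400),interpolation=2)
cv2.imwrite('pics/st9.png',np.hstack([A,B])[:,:,::-1])
print(r.state()['contact_force'])
for c in('top','scene'):
  for d in r.landmark_of(c,'handle')[:1]:print(d,atz(c,d['at'],.064))
E
```

```text
clock: 18.1
position: [0.512, 0.2362, 0.3669]
orientation: [-3.141, 0.001, 1.673]
contact_force: [0.1, -0.2, -0.1]
width: 0.001
gripper_force: 0.0
[ 0.40809691 -0.07294429 -0.40979186]
{'at': [217.3, 240.7], 'conf': 0.62} [0.43850236 0.10021713 0.064     ]
{'at': [286.6, 161.3], 'conf': 0.96} [0.43742805 0.10222735 0.064     ]
```

View pics/st9.png

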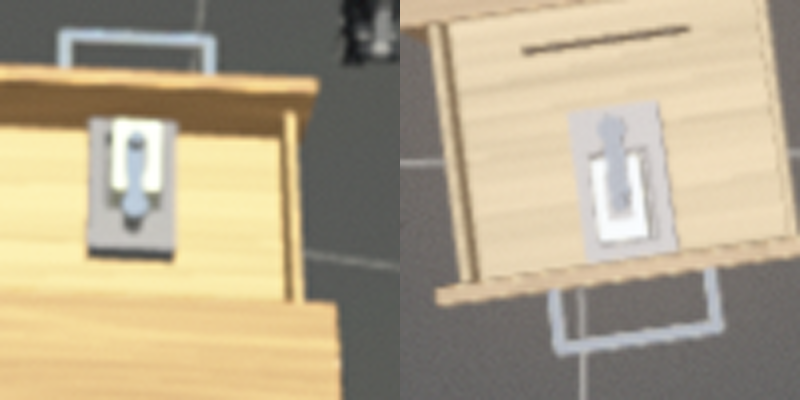

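The lever lies along the pack in both views, the drawer is still fully out and the robot is clear.

```bash
python3 -c "
from workcell import r
print(r.close_job())"
```

```text
the job is handed in; nothing more can be done
None
```

I handed the job in: the drawer is out at its stop, the middle-sized pack is seated in the pocket, and the lever is pushed against its stop over the pack. The pictures and force readings bear this out, but no verdict came back.

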